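Extend the telescopic jar brush

TASK

Get the telescopic jar brush ready for scrubbing the deep jar: squeeze the orange button on its grip and, with the brush still standing in its drip pot, pull the handle up past the first stop to the second, then let the button spring out so that the handle locks there. Take hold of the grip again so that the button stays out (by its two ribbed sides), lift the brush clear of the pot, and finish while holding it in the air above the pot, upright and locked at full length. Leave the other things on the worktop as they stand.

Things in the scene. Friction and masses are not known exactly. Their poses are not given: they have to be found in the camera images.
- brush: Jar brush standing upright, head down, in the pot; about 430 g (0.9 to 1.35 times). Origin: centre of the flat underside of the bristle head; z up along the brush. Up from it: round bristle head 41 mm wide to z 45 mm, grey collar to 55, round steel sleeve 24 mm wide to 144 with three dark lock slots on its -x side, then the handle. -x is the orange button's side, roughly toward the robot.
- handle (a joint): How far the handle is drawn up out of the sleeve, m: 0 pushed in (start), 0.035 first stop, 0.070 second stop and end of travel. With the button out a pawl locks it at these three places; with it in, the handle slides on past the first stop. The pull of 1.5 to 2 N is less than the sleeve's weight, so the brush stays in the pot; beyond the second stop it all comes up. Let go, it stays by friction.
- button (a joint): How far the orange button is pressed in, m: 0 out (start), 0.005 flush with the grip. A spring pushes it out with 3 N, rising to 6 N when flush. The handle is free beyond about 0.004. Let go at a stop, the button springs fully out and locks; between stops it stays part way in.
- grip (a point): Point on the handle's axis inside the grip, level with the button's middle, moving with the handle; at the start 192 mm above the brush's origin. Axes as the brush. The dark blue grip is a 26 x 26 mm square bar from 45 mm below this point to 29 mm above it; button on its -x side, smooth +x side, ribbed +y and -y sides. Squeezing across x presses the button flush; across y leaves it out.
- button_face (a point): Middle of the orange button's outer face (14 mm wide, 22 mm tall), 18 mm from the handle's axis along -x while out, so 5 mm proud of the grip.
- pot: White ceramic drip pot with a blue rim, stuck fast to the worktop; origin at the centre of its underside. Foot 92 mm wide; open cup 62 mm wide outside, 52 mm inside, so the head has 5 mm play all round, inner floor 8 mm and rim 52 mm above the worktop: the brush must rise more than 44 mm to leave it. A fridge, 0.51 m high, stands left of the worktop, beyond y = 0.46 m and x = 0.35 m.
- jar: Empty open glass jar, 84 mm across, 118 mm tall; bystander, origin under its centre.
- soap: Washing-up liquid bottle, 46 x 76 mm, 237 mm tall; bystander, origin under its centre.
- glass: Clear tumbler, 81 mm across, 91 mm tall; bystander, origin under its centre.
- orange_jug: Small orange milk jug, 67 x 103 mm, 85 mm tall; bystander, origin under its centre.
- mug: Pale grey stoneware mug, 116 x 85 mm with its handle, 93 mm tall; bystander, origin under its centre.
Things that resemble listed ones, but are neither listed nor needed, are in the scene too. There is more than one size of the brush; the job needs the largest.

How it is judged:
By the outcome, as a careful person would: the job done as asked, in the order asked, and still so for the second after the job is handed in, while the arm keeps its last pose, push and grip.
It also fails if it takes over 45 s, if anything falls off the work surface, if the arm or the gripper's body presses on something with over 40 N, if the wrist force passes 120 N, or if a joint passes its speed limit or range.

ROBOT

A 7-joint arm with a two-finger parallel gripper is mounted at the origin on a cart in front of the work surface, level with it; the furniture and walls round the work are solid. World frame = base frame: x ahead of the robot, y to its left, z up, the work surface at z = 0. Lengths are in mm, angles in rad, forces in N, time in s.
With the tool pointing down it reaches from about 425 to 950 mm from the base axis. Payload 16.7 kg.
Tool frame: the origin (TCP) lies midway between the tips of the shut fingers; the grasp point (between the pads) lies 19 mm behind it; y points along the fingers, x is the direction in which the jaws open and shut, and the axes are right-handed (so a half turn about y gives the same grasp; the last joint's range is limited). The gripper opens to 94 mm and grips with 3 to 60 N. Pads are 16 mm wide; open, the fingers measure 119 mm over their backs; the gripper's body (75 mm by 177 mm) begins 78 mm behind the grasp point.
Start: joints at [-1.446, 0.426, 0.074, 1.606, -0.034, 1.111, -0.067], TCP at [183.169, 649.633, 205.467] pointing down, gripper open.
Joint ranges: [-2.85, 2.85], [-0.5, 2.14], [-1.23, 1.37], [0.21, 2.46], [-1.02, 4.16], [0.16, 2.05], [-2.73, 2.73]. Speed limits (rad/s): [1.89, 1.89, 2.39, 2.39, 3.01, 3.01, 3.01].

INTERFACE

Orientations are given as [roll, pitch, yaw] about the fixed x, y, z axes, in that order (R = Rz(yaw) Ry(pitch) Rx(roll)).
In Python, from rig import sensors, optics, ctrl gives the robot as it stands.
- The arm moves only by the shell command python3 -m pendant 'ROWS' [FORCE]. ROWS is JSON, a list that holds one entry, the list of rows, each a list of 5 numbers: the shift along the world's x, y, z in m, then the turn about the world's z in degrees, then the opening, from 0 (shut) to 1 (fully open). In form: [[[dx, dy, dz, twist, jaw], ...]]. A call has 1 to 12 rows; each row shifts and turns the commanded pose from where the row before left it; what a row does not reach is not made up. A row lasts 1/12 s, in which the tool goes at most 41.7 mm and 7.16 degrees, less where a joint would pass 70% of its speed; a pose out of reach is approached as far as the arm can. A call with a gripper value outside its range is refused whole. The fingers move at their own pace and stop on an object; FORCE is the grip in N (left out, the last holds). Time passes only in rows, so rows that do not move let the fingers close. It gives the time, the measured TCP pose, the force and the opening at its end, in the units of the state.
- sensors.get_state(): the state, without advancing time (a new reading comes with each control period).
- optics.grab_frame(name): name is "scene" or "top" or "wrist"; returns a dict with "frame" (384x512x3 uint8, red, green, blue), "z_map" (384x512 float32, mm along the optical axis (not along the pixel's ray), 0 where there is no reading), "fx", "fy", "cx", "cy" (pixels), "R" (3x3) and "t" (3): a world point X has camera coordinates R X + t. Camera axes: x right, y down, z forward; pixel columns grow to the right and rows downward; lengths in mm; the calibration is good to about 2 mm. A picture is of the moment at which its call begins.
- ctrl.close_job(): hands the job in, once; it reports no verdict.
The state is a dict: "time": time; "joint_pos": joint angles; "joint_vel": joint speeds; "effort": joint torques, N m; "ee_pos": TCP position; "orientation": TCP orientation; "wrist_force": force on the tool from outside, world axes, zero at the start; "wrist_torque": the same for the moment, N m; "opening": finger opening in mm.
Only numpy, scipy, OpenCV 4.12 (cv2) and the standard library are available. Lean on these libraries where they do the work, as an engineer would, in place of code of your own. Each camera call takes 0.05 s, during which the arm holds its last target.

## Working session

There is one attempt and no reset: what is moved stays moved. The work goes in short steps, Python scripts to look and compute and a shell command to move; the robot and the scene stay as the last step left them, time stands still between calls to the robot, and variables do not carry over. Pictures are saved under pics/ and viewed, and the job is handed in when it is done.

```bash
ls; mkdir -p pics; python3 - <<'E'
from rig import sensors, optics
import cv2, numpy as np
s=sensors.get_state(); print(s)
for n in ["scene","top","wrist"]:
    f=optics.grab_frame(n); cv2.imwrite(f"pics/{n}0.png",f["frame"][:,:,::-1]); np.savez(f"pics/{n}0.npz",**f)
    print(n,f["fx"],f["cx"],f["cy"],f["R"].tolist(),f["t"].tolist())
E
```

```text
pics
{'time': 0.0, 'joint_pos': array([-1.44551032,  0.42675147,  0.07383875,  1.60658618, -0.03410484,
        1.11084014, -0.06708878]), 'joint_vel': array([-0.00132029, -0.00227769,  0.0006361 ,  0.00058218, -0.00018679,
       -0.00012044,  0.00017161]), 'effort': array([ 2.85734997e-03, -9.35818076e+01,  3.66851293e+00, -4.54199409e+01,
       -4.85970872e-02,  2.03199300e-02,  1.33978829e-04]), 'ee_pos': array([183.05552511, 649.24138383, 204.77147607]), 'orientation': array([-1.57088612e+00,  1.32300946e-03,  1.29599936e+00]), 'wrist_force': array([ 0.04584327, -0.73505485,  0.09551994]), 'wrist_torque': array([ 0.02390799, -0.00247702, -0.03945743]), 'opening': 94.13183147794149}
scene 417.39245753183775 251.3772667862021 187.4219634030265 [[0.9147050198482848, 0.404063544763173, -0.006883201127940781], [0.23028824800343553, -0.5351637389085157, -0.8127527886073146], [-0.33208741243211354, 0.7418439353063941, -0.5825680442259651]] [-486.12161824012225, -3.9702211004772674, 1459.2941409244631]
top 396.5252003663954 254.67469805592523 189.22618082461486 [[-0.01909816746087878, -0.9996021273200468, 0.02075685565957993], [-0.9930407592775702, 0.016551546983527128, -0.1166023014604717], [0.11621235051862115, -0.02283929398402017, -0.9929617597054019]] [-21.983834155386372, 557.6176976940059, 1187.310835523427]
wrist 293.18035599739306 259.66447371895094 189.91421910206648 [[0.2718906339361727, 0.9623274207571727, -0.0011909813747220928], [0.9282286211181426, -0.2619296137077251, 0.2641675687892725], [0.2539037418292594, -0.07293019074272848, -0.9644760635512586]] [-674.5099881103694, -27.432544856325002, 391.1623767167061]
```

View pics/scene0.png

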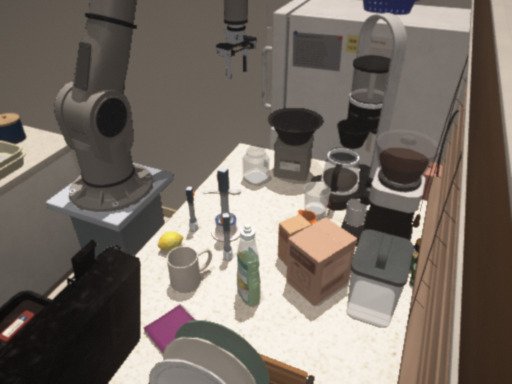

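View pics/top0.png

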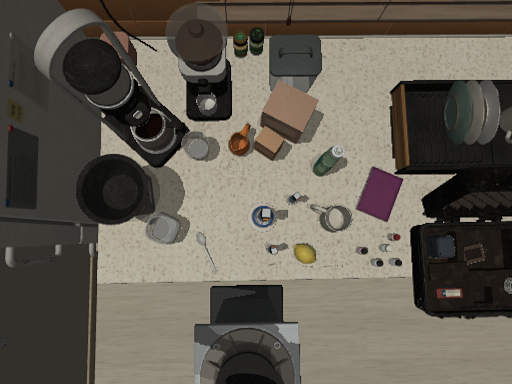

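View pics/wrist0.png

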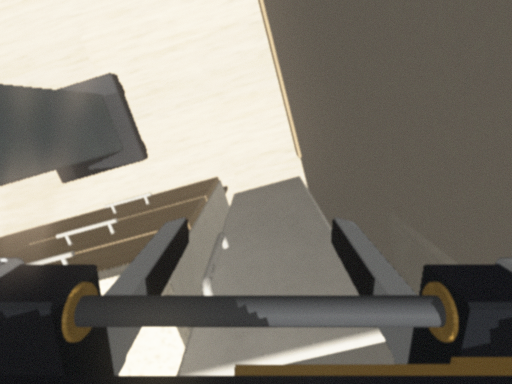

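```bash
cat > h.py <<'E'
import numpy as np, cv2
def load(n): return dict(np.load(f"pics/{n}.npz"))
def world(f,u,v,z=None):
    z=f["z_map"][v,u] if z is None else z
    c=np.array([(u-f["cx"])/f["fx"]*z,(v-f["cy"])/f["fy"]*z,z]); return f["R"].T@(c-f["t"])
def cloud(f):
    h,w=f["z_map"].shape; u,v=np.meshgrid(np.arange(w),np.arange(h)); z=f["z_map"]
    c=np.stack([(u-f["cx"])/f["fx"]*z,(v-f["cy"])/f["fy"]*z,z],-1); return (c-f["t"])@f["R"]
def ray(f,u,v,Z):
    d=f["R"].T@np.array([(u-f["cx"])/f["fx"],(v-f["cy"])/f["fy"],1]); o=-f["R"].T@f["t"]
    return o+d*(Z-o[2])/d[2]
def proj(f,X):
    c=f["R"]@np.asarray(X,float)+f["t"]; return f["fx"]*c[0]/c[2]+f["cx"],f["fy"]*c[1]/c[2]+f["cy"]
def crop(f,u0,u1,v0,v1,k,name):
    cv2.imwrite(name,cv2.resize(f["frame"][v0:v1,u0:u1,::-1],None,fx=k,fy=k,interpolation=cv2.INTER_CUBIC))
E
python3 - <<'E'
from h import *
s=load("scene0");t=load("top0")
crop(s,150,280,150,290,4,"pics/sc1.png");crop(t,220,340,170,270,6,"pics/tc1.png")
for f,nm,(u0,u1,v0,v1) in((t,"top",(245,285,200,235)),(s,"scene",(205,250,160,245))):
    P=cloud(f)[v0:v1,u0:u1].reshape(-1,3); 
    for lo,hi in((30,60),(60,150),(150,210),(210,236),(236,300)):
        q=P[(P[:,2]>lo)&(P[:,2]<hi)]
        if len(q): print(nm,lo,len(q),np.median(q,0),q.min(0),q.max(0))
E
```

```text
top 30 152 [467.24931417 -48.39244852  52.68949237] [443.36012852 -85.04121303  32.18750877] [503.9744092  -21.87551707  59.84736017]
top 60 21 [466.35843159 -42.85072183  62.03989915] [458.00074204 -60.20798695  60.00370051] [482.16995056 -39.5282482  107.23181523]
top 150 10 [468.23342267 -41.77759972 185.61490203] [455.63309732 -48.33483943 169.97682884] [481.39729948 -41.10609106 209.72310744]
top 210 109 [470.43559476 -54.96339488 228.81411093] [455.12987495 -65.82639874 210.38096686] [485.85548114 -42.50350315 234.23047925]
scene 30 252 [469.2259276  -56.64458054  48.70073754] [ 394.63202055 -154.33126619   30.65579046] [532.42272954 228.85987646  59.76282888]
scene 60 407 [483.7332626  -68.52895729 107.60982725] [ 397.07801098 -158.61093168   60.05209905] [535.04942831 224.52122782 149.78111365]
scene 150 297 [484.21052533 -69.16627357 187.0523312 ] [ 457.02167324 -268.13250985  150.17809016] [644.40835506 -44.60120404 209.85980631]
scene 210 219 [ 619.4798721  -247.46857727  221.12509807] [ 459.83326891 -267.38384556  210.09487851] [644.15417773 -44.32876131 235.88337792]
scene 236 13 [ 631.83808784 -250.53747338  237.30220281] [ 627.88409487 -255.61623407  236.06388255] [ 637.21494604 -245.47090294  239.64247763]
```

```bash
python3 - <<'E'
from h import *
t=load("top0")
for n,(u,v) in dict(pot=(264,216),b2=(295,197),b3=(273,249),mug=(335,217),glass=(198,147),jar=(162,229),jug=(239,144),soap=(328,160),spoon=(205,250),lemon=(304,254)).items():
    q=cloud(t)[v-3:v+4,u-3:u+4].reshape(-1,3); print(n,np.median(q,0).round(),q[:,2].max().round())
E
```

```text
pot [465. -50. 228.] 1244.0
b2 [ 520. -141.  151.] 158.0
b3 [378. -76. 152.] 158.0
mug [ 468. -282.    8.] 13.0
glass [697. 144.  13.] 19.0
jar [441. 256.  10.] 1244.0
jug [706.  15.   7.] 12.0
soap [ 618. -232.  174.] 1244.0
spoon [374. 124.   2.] 1244.0
lemon [ 358. -174.   55.] 60.0
```

View pics/sc1.png

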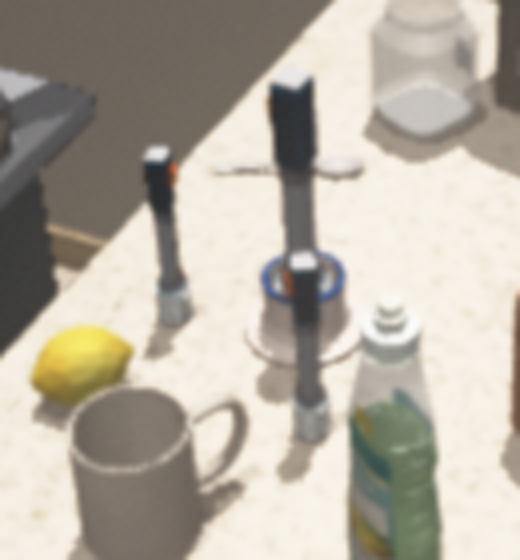

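View pics/tc1.png

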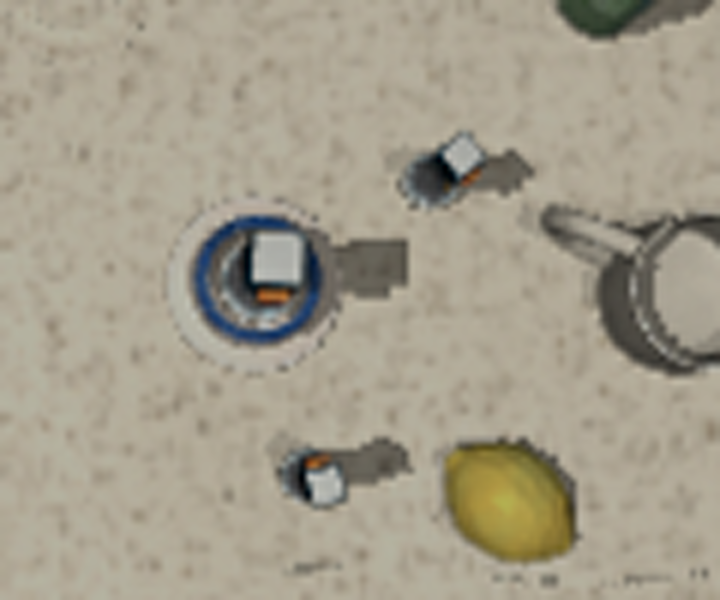

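```bash
cat >> h.py <<'E'
def capfit(f,Zc,c=None,r=45):
    P=cloud(f); m=(abs(P[...,2]-Zc)<8)
    if c is not None: m&=(np.hypot(P[...,0]-c[0],P[...,1]-c[1])<r)
    m=m.astype(np.uint8)
    v,u=np.nonzero(m); q=np.array([ray(f,a,b,Zc) for a,b in zip(u,v)])
    rc=cv2.minAreaRect(q[:,:2].astype(np.float32)); return rc,len(u),np.median(P[m>0],0)
def orange(f,box):
    u0,u1,v0,v1=box; h=cv2.cvtColor(f["frame"],cv2.COLOR_RGB2HSV)
    m=cv2.inRange(h,(3,140,60),(18,255,255)); k=np.zeros_like(m); k[v0:v1,u0:u1]=m[v0:v1,u0:u1]
    v,u=np.nonzero(k); return u,v
E
python3 - <<'E'
from h import *
t=load("top0")
print(capfit(t,229,(470,-55)))
u,v=orange(t,(250,280,205,230)); print(len(u),u.mean(),v.mean())
print("button top edge plane z211",ray(t,u.mean(),v.mean(),211), ray(t,u.mean(),v.mean(),205))
# rim: blue
h=cv2.cvtColor(t["frame"],cv2.COLOR_RGB2HSV); m=cv2.inRange(h,(100,110,40),(130,255,255)); m[:195]=0;m[240:]=0;m[:,:240]=0;m[:,285:]=0
v,u=np.nonzero(m); q=np.array([ray(t,a,b,52)[:2] for a,b in zip(u,v)],np.float32); print("rim",len(q),cv2.minEnclosingCircle(q))
# white cap via gray threshold
g=t["frame"][200:235,250:285].min(2); 
m=((g>165)).astype(np.uint8); n,l,st,ce=cv2.connectedComponentsWithStats(m); print(st,ce)
s=load("scene0"); print(capfit(s,229,(470,-55)))
E
```

```text
(((472.43157958984375, -54.0059814453125), (23.099628448486328, 25.59274673461914), 88.64690399169922), 90, array([472.46374026, -54.99369467, 229.21620612]))
11 264.90909090909093 218.63636363636363
button top edge plane z211 [458.7624945  -53.03116594 211.        ] [459.01461853 -53.31533021 205.        ]
rim 79 ((473.4972229003906, -53.73333740234375), 30.9991455078125)
[[   0    0   35   35 1146]
 [  12    9    8    8   48]
 [   0   14    8   14   27]
 [  14   24    1    1    1]
 [   9   28    2    1    2]
 [  18   30    1    1    1]] [[17.41012216 17.03752182]
 [16.04166667 12.27083333]
 [ 1.92592593 22.25925926]
 [14.         24.        ]
 [ 9.5        28.        ]
 [18.         30.        ]]
(((477.2463684082031, -63.234947204589844), (34.29422378540039, 28.973718643188477), 87.9745101928711), 64, array([474.95059922, -59.73526094, 228.47736837]))
```

```bash
python3 -m pendant '[[[0,0,0.04,0,1],[0,0,0.04,0,1],[0.005,-0.02,0.035,-6,1],[0.02,-0.035,0.02,-7,1],[0.02,-0.036,0,-7,1],[0.018,-0.037,0,-7,1],[0.018,-0.037,0,-7,1],[0.018,-0.037,0,-7,1],[0.018,-0.037,0,-7,1],[0.018,-0.037,0,-7,1],[0.018,-0.037,0,-6,1],[0.018,-0.037,0,-6,1]]]' 20
```

```text
time: 1.15
ee_pos: [353.0, 300.2, 338.9]
orientation: [-1.57, 0.0, 0.121]
wrist_force: [0.9, 0.6, 0.4]
opening: 93.9
```

```bash
python3 -m pendant '[[[0.013,-0.037,0,0,1],[0.013,-0.037,0,0,1],[0.013,-0.037,0,-1,1],[0.013,-0.037,0,-1,1],[0.013,-0.037,0,-1,1],[0.012,-0.037,0,-1,1],[0.012,-0.037,0,-1,1],[0.012,-0.037,0,-1,1],[0.01,-0.035,0,-1,1],[0,-0.02,0,0,1],[0,0,0,0,1]]]'; python3 - <<'E'
from rig import sensors, optics
import cv2, numpy as np
s=sensors.get_state(); print(s["ee_pos"],s["orientation"],s["time"])
for n in ["top","wrist"]:
    f=optics.grab_frame(n); cv2.imwrite(f"pics/{n}1.png",f["frame"][:,:,::-1]); np.savez(f"pics/{n}1.npz",**f)
E
```

```text
time: 2.07
ee_pos: [463.5, -53.3, 339.1]
orientation: [-1.571, -0.0, -0.002]
wrist_force: [0.0, -0.1, 0.6]
opening: 93.8
[463.54327542 -53.27946212 339.06318945] [-1.57079849e+00 -1.57793538e-04 -1.71459602e-03] 2.0667
```

View pics/wrist1.png

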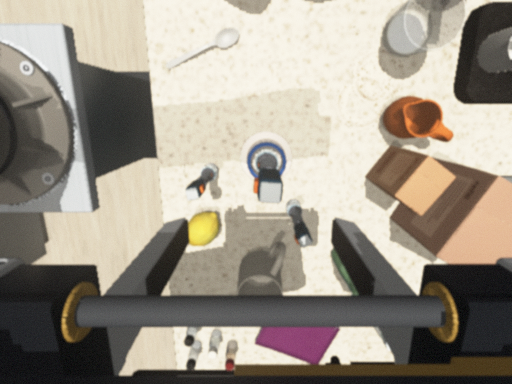

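```bash
python3 - <<'E'
from h import *
f=load("wrist1")
print(capfit(f,229,(472,-55),30))
crop(f,220,320,130,230,6,"pics/w1c.png")
u,v=orange(f,(245,265,170,200)); print(len(u),u.mean(),v.mean(),u.min(),u.max(),v.min(),v.max(), ray(f,u.mean(),v.mean(),205),ray(f,u.mean(),v.min()-.5,205),ray(f,u.mean(),v.max()+.5,205))
E
```

```text
(((474.0905456542969, -53.395347595214844), (25.080106735229492, 24.994937896728516), 84.88497161865234), 547, array([474.30421128, -53.90932388, 228.2005219 ]))
46 255.7391304347826 185.8913043478261 254 257 179 192 [459.42232471 -54.85196487 205.        ] [459.45117857 -46.49636654 205.        ] [459.39618844 -62.42059555 205.        ]
```

View pics/w1c.png

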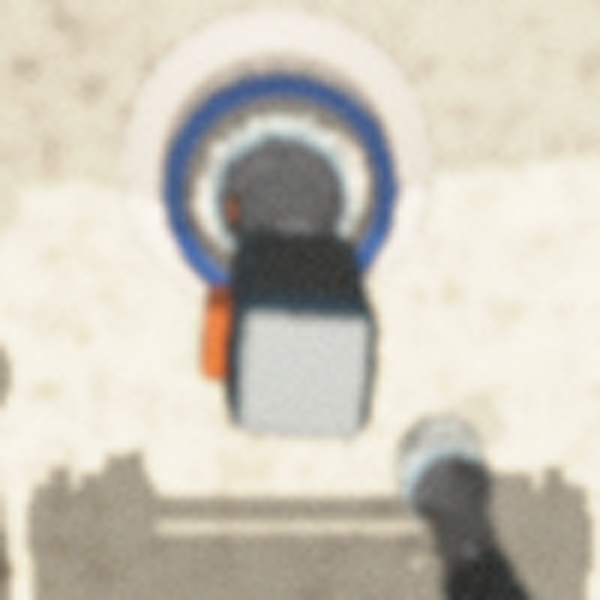

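```bash
python3 -m pendant '[[[0.009,-0.0007,0,-3,1],[0,0,-0.03,0,1],[0,0,-0.035,0,1],[0,0,-0.035,0,1],[0,0,-0.03,0,1],[0,0,-0.02,0,1],[0,0,-0.008,0,1],[0,0,0,0,1],[0,0,0,0,0.5],[0,0,0,0,0.5],[0,0,0,0,0.5]]]' 20; python3 - <<'E'
from rig import sensors, optics
from h import *
for n in ["scene","top","wrist"]:
    f=optics.grab_frame(n); cv2.imwrite(f"pics/{n}2.png",f["frame"][:,:,::-1]); np.savez(f"pics/{n}2.npz",**f)
crop(load("scene2"),150,280,100,250,4,"pics/sc2.png")
s=sensors.get_state(); print(s["opening"],s["ee_pos"])
E
```

```text
time: 3.08
ee_pos: [473.5, -49.1, 182.2]
orientation: [-1.57, -0.002, -0.048]
wrist_force: [-0.7, -0.8, 0.9]
opening: 77.1
65.21914637845144 [473.10548326 -49.25778007 181.67850963]
```

View pics/wrist2.png

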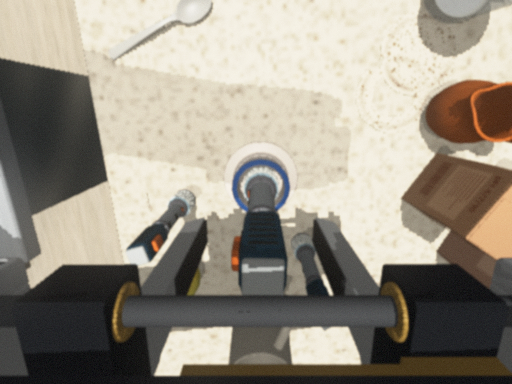

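View pics/sc2.png

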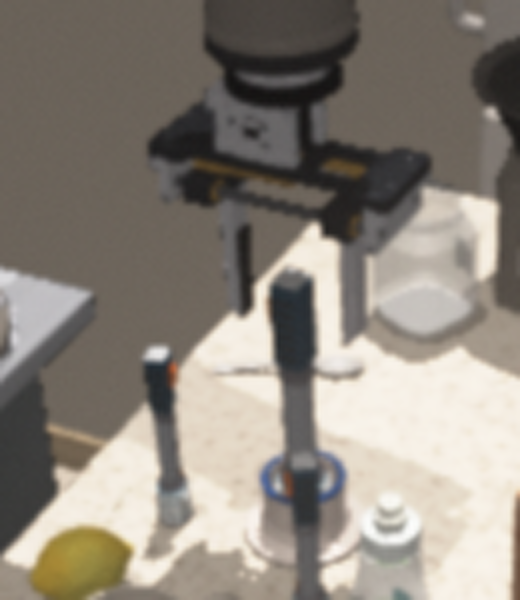

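```bash
python3 - <<'E'
from h import *
f=load("wrist2")
print(capfit(f,229,(472,-55),30))
u,v=orange(f,(228,245,225,280)); print(len(u),u.min(),u.max(),v.min(),v.max())
P=cloud(f); m=(P[...,2]>175)&(P[...,2]<222)&(np.hypot(P[...,0]-472,P[...,1]+54)<25); q=P[m]; print(np.percentile(q,[2,50,98],axis=0))
# cap corners
crop(f,220,310,190,300,6,"pics/w2c.png")
E
```

```text
(((474.428466796875, -51.452518463134766), (25.46067237854004, 24.39649200439453), 87.17198944091797), 2061, array([474.43922736, -52.02857966, 228.17757787]))
210 232 240 237 270
[[457.47671157 -58.94307415 177.07198897]
 [472.75437733 -43.1901011  206.33176885]
 [487.1753065  -41.8915023  221.67128028]]
```

View pics/w2c.png

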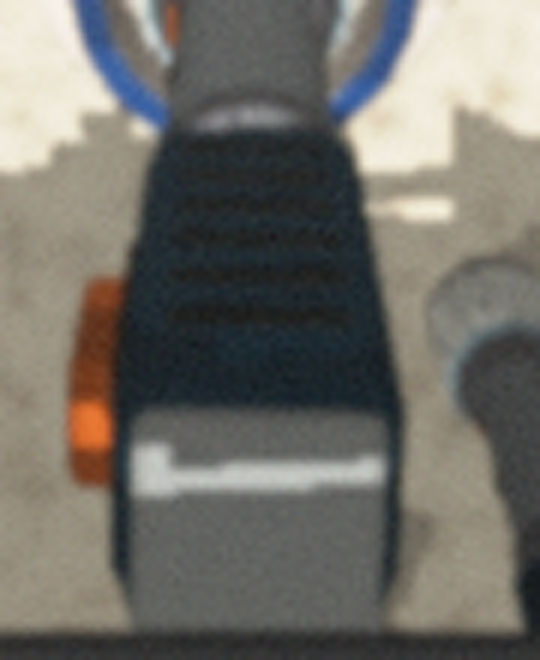

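```bash
python3 -m pendant '[[[0,-0.0045,-0.001,0,0.5],[0,0,0,0,0.42],[0,0,0,0,0.38],[0,0,0,0,0.36]]]' 20;  python3 -m pendant '[[[0,0,0,0,0.25],[0,0,0,0,0.15],[0,0,0,0,0.15],[0,0,0,0,0.15]]]' 20; python3 - <<'E'
from rig import sensors, optics
from h import *
s=sensors.get_state(); print(s["opening"],s["ee_pos"],s["wrist_force"],s["time"])
E
```

```text
time: 3.57
ee_pos: [472.7, -54.1, 180.0]
orientation: [-1.571, 0.0, -0.048]
wrist_force: [-0.6, 0.1, 0.2]
opening: 38.8
time: 3.9
ee_pos: [472.7, -54.0, 180.0]
orientation: [-1.571, -0.0, -0.048]
wrist_force: [0.4, 0.2, 0.7]
opening: 25.8
25.82341385532737 [472.74798585 -53.98132111 180.00174613] [0.42880513 0.16708786 0.72287722] 3.9
```

```bash
python3 -m pendant '[[[0,0,0.004,0,0.15],[0,0,0.006,0,0.15],[0,0,0.008,0,0.15],[0,0,0.008,0,0.15],[0,0,0.008,0,0.15],[0,0,0.008,0,0.15],[0,0,0.008,0,0.15],[0,0,0.008,0,0.15],[0,0,0.006,0,0.15],[0,0,0.002,0,0.15],[0,0,0,0,0.15],[0,0,0,0,0.15]]]' 20; python3 - <<'E'
from rig import sensors, optics
from h import *
s=sensors.get_state(); print(s["opening"],s["ee_pos"],s["wrist_force"],s["wrist_torque"],s["time"])
for n in ["scene","wrist"]:
    f=optics.grab_frame(n); cv2.imwrite(f"pics/{n}3.png",f["frame"][:,:,::-1]); np.savez(f"pics/{n}3.npz",**f)
crop(load("scene3"),150,280,90,240,4,"pics/sc3.png")
E
```

```text
time: 4.9
ee_pos: [472.9, -53.9, 246.1]
orientation: [-1.571, -0.0, -0.048]
wrist_force: [-0.6, 0.2, 1.1]
opening: 25.9
25.933226395383578 [472.86913869 -53.91167562 246.05386427] [-0.62952958  0.18607755  1.07183148] [-0.15190442  0.14961796  0.01685348] 4.9
```

View pics/sc3.png

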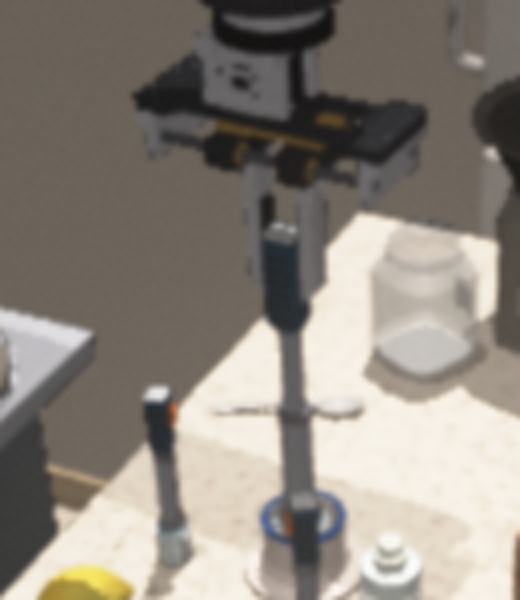

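View pics/wrist3.png

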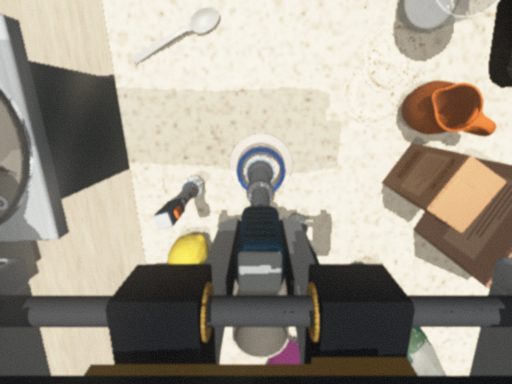

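```bash
for i in 1 2 3 4; do python3 - <<'E'
from rig import sensors
s=sensors.get_state();print(s["ee_pos"].round(1),s["wrist_force"].round(2),s["effort"].round(2))
E
case $i in 
1|2|3) python3 -m pendant '[[[0,0,0.0015,0,0.15],[0,0,0,0,0.15],[0,0,0,0,0.15]]]' >/dev/null;; esac; done
python3 - <<'E'
from h import *
f=load("scene3"); 
for z in (60,152,152+35,152+70,213,221): print(z,[round(a,1) for a in proj(f,(473.5,-54,z))])
crop(f,190,250,150,240,8,"pics/sc3b.png")
E
```

```text
[472.8 -53.9 245.9] [-0.44 -0.31  0.56] [ 3.000e-02 -2.735e+01  1.740e+00 -4.477e+01  2.000e-02  1.000e-01
  0.000e+00]
[472.8 -54.  247.5] [ 0.16 -0.3   0.55] [ 9.000e-02 -2.678e+01  1.630e+00 -4.482e+01  6.000e-02  1.600e-01
 -2.000e-02]
[472.8 -54.  249.1] [ 0.32 -0.07  0.61] [ 6.000e-02 -2.646e+01  1.480e+00 -4.475e+01  3.000e-02  1.300e-01
 -2.000e-02]
[472.5 -54.  250.4] [ 1.09 -0.29 -1.95] [ 1.000e-02 -2.699e+01  1.370e+00 -4.606e+01 -1.000e-02  1.200e-01
 -3.000e-02]
60 [np.float64(225.8), np.float64(216.4)]
152 [np.float64(224.4), np.float64(191.1)]
187 [np.float64(223.8), np.float64(180.9)]
222 [np.float64(223.2), np.float64(170.3)]
213 [np.float64(223.4), np.float64(173.1)]
221 [np.float64(223.3), np.float64(170.6)]
```

View pics/sc3b.png

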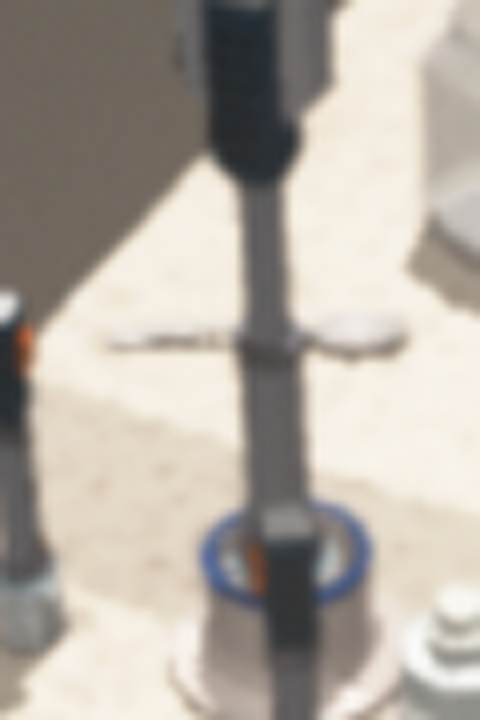

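```bash
python3 -m pendant '[[[0,0,0,0,0.28],[0,0,0,0,0.28],[-0.001,0,0,0,0.30],[-0.001,0,0,0,0.32],[-0.001,0,0,0,0.345],[0,0,0,0,0.38],[0,0,0,0,0.42],[0,0,0,0,0.5],[0,0,0,0,0.5],[0,0,0,0,0.5]]]' 20; python3 - <<'E'
from rig import sensors, optics
from h import *
s=sensors.get_state(); print(s["opening"],s["ee_pos"],s["wrist_force"],s["time"])
for n in ["scene","wrist"]:
    f=optics.grab_frame(n); cv2.imwrite(f"pics/{n}4.png",f["frame"][:,:,::-1]); np.savez(f"pics/{n}4.npz",**f)
crop(load("scene4"),190,250,130,230,6,"pics/sc4.png")
E
```

```text
time: 6.58
ee_pos: [469.8, -54.0, 250.5]
orientation: [-1.571, -0.0, -0.048]
wrist_force: [-0.4, -1.0, 0.5]
opening: 46.9
46.93222721702726 [469.75238042 -53.98334882 250.51838111] [-0.39737418 -0.95945666  0.52223723] 6.5833
```

View pics/sc4.png

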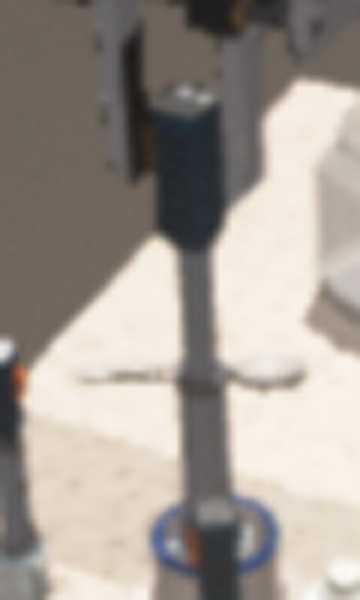

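View pics/wrist4.png

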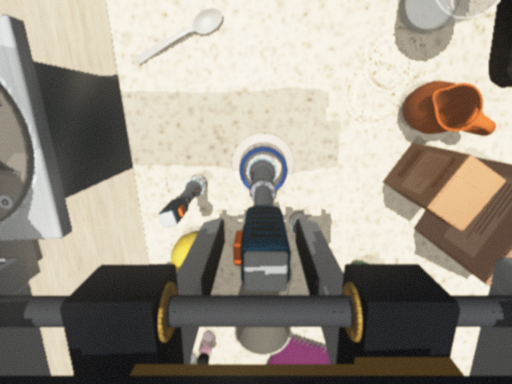

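```bash
python3 - <<'E'
from h import *
for n in("wrist2","wrist4"):
    f=load(n); u,v=orange(f,(222,250,220,285)); print(n,len(u),u.min(),u.max(),v.min(),v.max())
    P=cloud(f); m=P[v,u]; print(np.percentile(m,[2,50,98],axis=0).round(1))
    Z=228 if n=="wrist2" else 299; print(capfit(f,Z,(473,-54),30))
crop(load("wrist4"),205,310,180,300,6,"pics/w4c.png")
E
```

```text
wrist2 210 232 240 237 270
[[457.2 -59.7 193.6]
 [459.4 -50.  210. ]
 [461.9 -47.1 221. ]]
(((474.5410461425781, -51.83130645751953), (26.48054313659668, 24.55687713623047), 86.12762451171875), 2139, array([474.38497046, -51.66022256, 228.13911687]))
wrist4 227 234 242 231 264
[[455.3 -60.4 264.6]
 [457.6 -50.9 280.6]
 [460.  -46.8 282.4]]
(((473.14581298828125, -52.167015075683594), (27.12663459777832, 60.173606872558594), 87.21165466308594), 2951, array([473.7149428 , -50.90975617, 298.78468704]))
```

View pics/w4c.png

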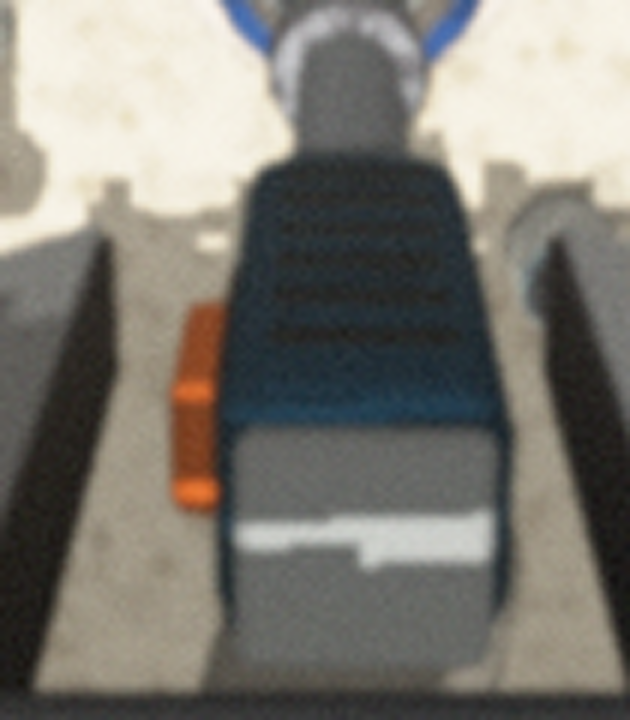

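```bash
python3 -m pendant '[[[0.001,0,0,0,1],[0.001,0,0,0,1],[0,0,0,0,1],[0,0,0,0,1],[0,0,0,0,1],[0,0,0,0,1]]]' 20; python3 -c "
from rig import sensors
print(sensors.get_state()['joint_pos'])"
```

```text
time: 7.18
ee_pos: [471.7, -54.0, 250.5]
orientation: [-1.571, 0.0, -0.048]
wrist_force: [-0.1, 0.3, -0.1]
opening: 83.7
[-0.90985479  0.03038783  0.92932222  2.02212481 -0.02729844  1.10152618
 -0.01640055]
```

```bash
python3 -m pendant '[[[0,0,0,5,1],[0,0,0,7,1],[0,0,0,7,1],[0,0,0,7,1],[0,0,0,7,1],[0,0,0,7,1],[0,0,0,7,1],[0,0,0,7,1],[0,0,0,7,1],[0,0,0,7,1],[0,0,0,7,1],[0,0,0,7,1]]]' 20; python3 -m pendant '[[[0,0,0,5,1],[0,0,0,3,1],[0,0,0,0,1],[0,0,0,0,0.8]]]';python3 - <<'E'
from rig import sensors, optics
from h import *
s=sensors.get_state(); print(s["opening"],s["ee_pos"],s["joint_pos"],s["time"])
for n in ["scene","wrist"]:
    f=optics.grab_frame(n); cv2.imwrite(f"pics/{n}5.png",f["frame"][:,:,::-1]); np.savez(f"pics/{n}5.npz",**f)
crop(load("scene5"),150,280,90,240,4,"pics/sc5.png")
E
```

```text
time: 8.18
ee_pos: [471.7, -54.0, 250.5]
orientation: [-1.571, 0.0, 1.389]
wrist_force: [0.7, 0.6, -0.5]
opening: 94.3
time: 8.52
ee_pos: [471.7, -54.0, 250.5]
orientation: [-1.571, 0.0, 1.521]
wrist_force: [-0.6, 0.2, 0.1]
opening: 90.2
90.173122225373 [471.67167611 -53.97531966 250.47633417] [-0.85801008  0.03045222  0.87419691  2.02065243 -0.02617765  1.10154896
  1.5486836 ] 8.5167
```

View pics/wrist5.png

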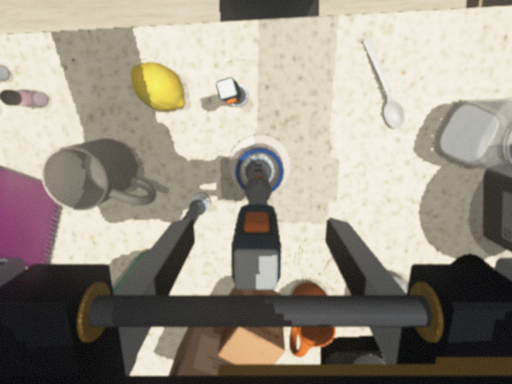

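View pics/sc5.png

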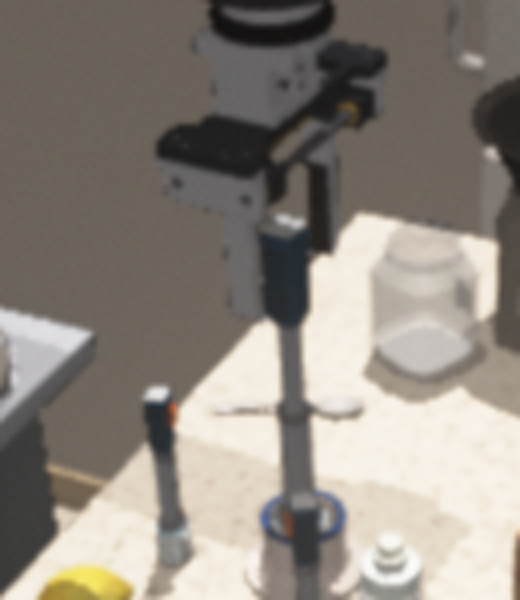

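```bash
python3 - <<'E'
from h import *
f=load("wrist5"); u,v=orange(f,(240,280,200,240)); m=cloud(f)[v,u]; print(len(u),np.percentile(m,[2,50,98],axis=0).round(1))
print(capfit(f,298,(473,-54),30))
E
```

```text
452 [[454.  -61.5 264. ]
 [455.  -55.1 278.9]
 [459.2 -48.6 282.2]]
(((469.4539489746094, -55.88610076904297), (24.68976402282715, 27.22551155090332), 87.09537506103516), 2327, array([469.0606692 , -55.86278035, 298.66509616]))
```

```bash
python3 -m pendant '[[[0.0005,-0.001,0,0,0.6],[0,0,0,0,0.5],[0,0,0,0,0.42],[0,0,0,0,0.36],[0,0,0,0,0.32],[0,0,0,0,0.3],[0,0,0,0,0.28],[0,0,0,0,0.15],[0,0,0,0,0.1],[0,0,0,0,0.1]]]' 30; python3 - <<'E'
from rig import sensors, optics
from h import *
s=sensors.get_state(); print(s["opening"],s["ee_pos"],s["wrist_force"],s["time"])
E
```

```text
time: 9.45
ee_pos: [472.2, -55.2, 250.5]
orientation: [-1.571, 0.0, 1.523]
wrist_force: [-0.5, -0.3, -0.9]
opening: 26.1
26.13742280721528 [472.18787823 -55.15853769 250.48687696] [-0.54106073 -0.25192391 -0.89096855] 9.45
```

Gripped at 26.1 mm, ribbed sides. Lift slowly, straight up.

```bash
python3 -m pendant '[[[0,0,0.003,0,0.1],[0,0,0.006,0,0.1],[0,0,0.008,0,0.1],[0,0,0.01,0,0.1],[0,0,0.01,0,0.1],[0,0,0.01,0,0.1],[0,0,0.01,0,0.1],[0,0,0.01,0,0.1],[0,0,0.01,0,0.1],[0,0,0.01,0,0.1],[0,0,0.006,0,0.1],[0,0,0.002,0,0.1]]]' 30;python3 -m pendant '[[[0,0,0,0,0.1],[0,0,0,0,0.1],[0,0,0,0,0.1]]]'; python3 - <<'E'
from rig import sensors, optics
from h import *
for n in ["scene","wrist","top"]:
    f=optics.grab_frame(n); cv2.imwrite(f"pics/{n}6.png",f["frame"][:,:,::-1]); np.savez(f"pics/{n}6.npz",**f)
crop(load("scene6"),150,280,60,240,3,"pics/sc6.png")
s=sensors.get_state(); print(s["opening"],s["ee_pos"],s["wrist_force"],s["wrist_torque"],s["time"])
E
```

```text
time: 10.45
ee_pos: [472.6, -55.0, 346.6]
orientation: [-1.572, -0.0, 1.523]
wrist_force: [-0.5, 0.3, -4.3]
opening: 25.9
time: 10.7
ee_pos: [471.9, -55.0, 345.0]
orientation: [-1.57, 0.0, 1.523]
wrist_force: [0.5, 0.1, -4.0]
opening: 26.2
25.77065894434228 [472.02309222 -54.99093917 345.15480994] [-0.44782727  0.64049112 -4.45485969] [ 0.00187785 -0.04772702 -0.01632276] 10.85
```

View pics/sc6.png

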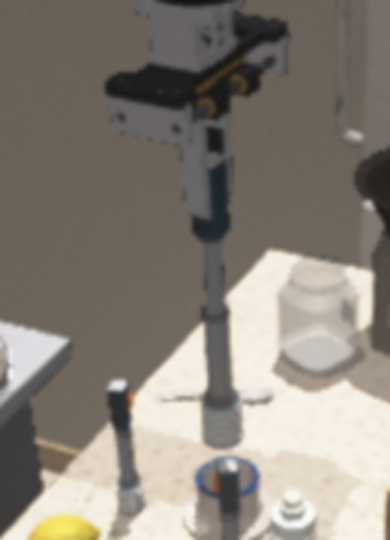

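View pics/wrist6.png

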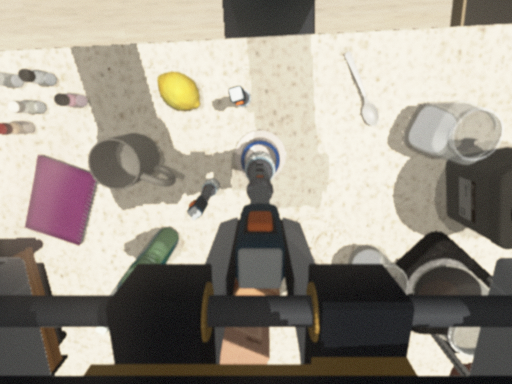

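```bash
python3 - <<'E'
from h import *
f=load("scene6")
for n,z in dict(headbottom=103,collartop=158,sleevetop=247,gripbottom=320).items():
    u,v=proj(f,(472.2,-54.5,z)); print(n,round(u,1),round(v,1),'crop',round((u-150)*3),round((v-60)*3))
P=cloud(f)
for lo,hi in((110,145),(165,240),(252,310)):
    q=P[60:230,195:260].reshape(-1,3); q=q[(q[:,2]>lo)&(q[:,2]<hi)&(np.hypot(q[:,0]-472,q[:,1]+55)<40)]; print(lo,len(q),np.median(q,0).round(1))
w=load("wrist6"); u,v=orange(w,(240,280,200,240)); m=cloud(w)[v,u]; print(len(u),np.percentile(m,[2,50,98],axis=0).round(1))
a,b=load("top0"),load("top6"); d=cv2.absdiff(a["frame"],b["frame"]).max(2); 
A,B=cloud(a),cloud(b); dd=(abs(A[...,2]-B[...,2])>15)
n,l,st,c=cv2.connectedComponentsWithStats(dd.astype(np.uint8)); print([s.tolist() for s in st[1:] if s[4]>12])
E
```

```text
headbottom 224.7 204.9 crop 224 435
collartop 223.8 189.4 crop 221 388
sleevetop 222.3 162.5 crop 217 307
gripbottom 220.9 138.5 crop 213 235
110 141 [479.3 -71.4 126.9]
165 200 [476.  -64.6 203.7]
252 122 [474.4 -61.8 280.8]
464 [[453.9 -60.6 358.7]
 [455.  -53.9 373.7]
 [459.  -47.6 376.6]]
[[226, 150, 128, 234, 20984], [0, 337, 8, 11, 63], [215, 359, 44, 25, 754]]
```

View pics/top6.png

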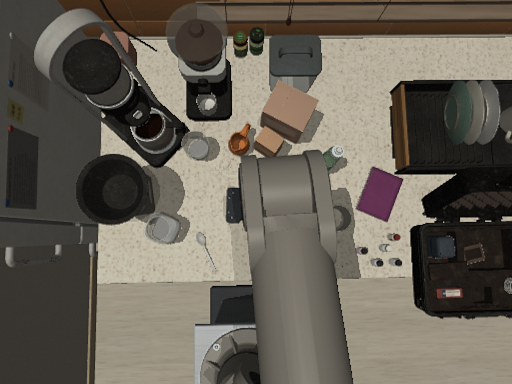

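```bash
python3 - <<'E'
from rig import sensors, ctrl
ctrl.close_job(); s=sensors.get_state(); print(s["time"],s["opening"],s["ee_pos"],s["wrist_force"])
E
```

```text
the job is handed in; nothing more can be done
the job is handed in; nothing more can be done
```

The brush is locked at its second stop and held upright above the pot, gripped by its two ribbed sides with the button out. I handed the job in at about 10.9 s on the robot's clock.

**How it went:**
- **Pull:** I squeezed the button flush (jaw opening 25.8 mm) and pulled the handle up about 70 mm. The brush stayed standing in the pot. The wrist force then stepped by about 2.5 N, which marked the second stop.
- **Release and regrasp:** I let go and the button sprang fully out. I turned the gripper 90° and took hold again across the ribbed sides (26.1 mm).
- **Lift:** I raised the brush about 95 mm, where it needed 44 mm to leave the pot.

**Last checks:**
- **Weight:** the wrist carries about 4.3 N, the whole brush.
- **Button:** its face is still about 18 mm from the handle's axis, so it is out.
- **Length:** the sleeve top, grip bottom and head lie within about 3 pixels of where they should be at full length. That rules out the first stop.
- **Upright:** the brush looks straight up, and the head is clear of the rim.
- **Other things:** nothing looked moved in the last pictures. In the top view the arm hid the area around the pot, so I judged that part by eye in the scene and wrist views.

The only mismatch was a 5 mm sideways drift during the first approach, which I corrected before gripping. After hand-in the state could no longer be read, so the final second is not checked.

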